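# Loosen the printing-block clamp and slide the block to its stop

### The arm

A 6-joint arm with a two-finger parallel gripper is mounted at the origin on the work surface. World frame = base frame: x ahead of the robot, y to its left, z up, the work surface at z = 0. Lengths are in mm, angles in rad, forces in N, time in s.
With the tool pointing down it reaches from about 350 to 775 mm from the base axis. Payload 7.3 kg.
Tool frame: the origin (TCP) lies at the very end of the fingers, on their centre line; the grasp point (between the pads) lies 19 mm behind it (bot.grip_point_offset is the distance from the TCP to the grasp point, in mm); z points along the fingers, y is the line along which they close (so a half turn about z gives the same grasp; the last joint's range is limited). The gripper opens to 92 mm and grips with 3 to 60 N. Pads are 19 mm wide; open, the fingers measure 130 mm over their backs; the gripper's body (75 mm by 190 mm) begins 47 mm behind the grasp point.
Start: joints at [1.122, 0.342, 1.524, -0, 1.275, -0.146], TCP at [156.537, 501.14, 226.741] pointing down, gripper open.
Joint ranges: [-2.53, 2.53], [-0.77, 2.02], [0.04, 2.7], [-1, 4.14], [0.28, 2.66], [-3.11, 3.11]. Speed limits (rad/s): [2.57, 2.57, 3.14, 3.14, 3.14, 3.14].

### API

Orientations are given as [roll, pitch, yaw] about the fixed x, y, z axes, in that order (R = Rz(yaw) Ry(pitch) Rx(roll)).
In Python, from plant import bot gives the robot as it stands. The module is installed in compiled form; this text tells all that it offers.
- The arm moves only by the shell command python3 -m jog 'ROWS' [OPENING]. ROWS is JSON, a list of rows, each a list of 6 numbers: the shift along the tool's x, y, z in mm, then the turn, a rotation vector about the tool's x, y, z in rad. In form: [[dx, dy, dz, rx, ry, rz], ...]. A call has 1 to 12 rows; each row shifts and turns the commanded pose from where the row before left it, along the tool's axes as they then stand; what a row does not reach is not made up. A row lasts 1/10 s, in which the tool goes at most 50 mm and 8.59 degrees, less where a joint would pass 70% of its speed; a pose out of reach is approached as far as the arm can. A call with a gripper value outside its range is refused whole. OPENING is the opening in per cent of the stroke, from 0 (shut) to 100 (fully open), set as the call begins (- or left out, the last holds). The fingers move at their own pace and stop on an object; the grip force is fixed at half the most. Time passes only in rows, so rows that do not move let the fingers close. It gives the time, the measured TCP pose, the force, the opening and the grip force at its end, in the units of the state.
- bot.get_obs(): the state, without advancing time (a new reading comes with each control period).
- bot.capture(name): name is "scene" or "top"; returns the picture (480x640x3 uint8, red, green, blue); there is no depth.
- bot.camera_model(name): a dict with "fx", "fy", "cx", "cy" (pixels), "position" and "orientation" of the camera in the world. Camera axes: x right, y down, z forward; pixel columns grow to the right and rows downward; lengths in mm; the calibration is good to about 2 mm. A picture is of the moment at which its call begins. camera_model takes no time and is no camera call.
- bot.close_job(): hands the job in; it is judged then, once.
Trained networks look in the newest picture that a camera, given by its name, has taken for a name from the list of things; names that differ only in an ending like _2 or _b are one class to them, and where a whole thing is asked for, a point or a joint stands for the part that bears it (a point fixed in the world has none). Each returns a list of dicts, best first, with "p" (0 to 1); they miss things now and then, are a little off and sometimes report something else, mostly with a low value. They report only what shows in the picture. A call takes as long as a camera call. They do not tell look-alikes from the thing itself.
- bot.outline_of(target, camera): "mask" (480x640 bool, what is visible of it) and "pixel" ([column, row] in pixels, amid what is visible of it).
The state is a dict: "time": time; "joint_positions": joint angles; "dq": joint speeds; "tau": joint torques, N m; "tool_pos": TCP position; "tcp_rot": TCP orientation; "contact_force": force on the tool from outside, world axes, zero at the start; "moment": the same for the moment, N m; "grip_width": finger opening in mm; "finger_force": force on a finger pad.
Only numpy, scipy, OpenCV 4.12 (cv2) and the standard library are available. Lean on these libraries where they do the work, as an engineer would, in place of code of your own. Each camera call takes 0.05 s, during which the arm holds its last target. There are 200 camera calls.

### The job

Free the wooden printing block on the carving bed: with a shut fingertip laid on the knurled wheel, roll the wheel two full turns counter-clockwise as seen from above (a quarter turn either way is all right, never two and a half or more), without gripping it. Only then push the block forward with a fingertip, away from its tall end and along the channel, until its low end rests against the end stop. Do not grip or lift the block, and leave the ink things and the pebble beside the bed alone.

Things in the scene. Friction and masses are not known exactly. Their poses are not given: they have to be found in the camera images.
- bed: Dark wooden carving bed fixed on the table, base plate 260 x 205 x 12 mm. Origin on the table under the middle of the block's channel, level with the clamp arm; x runs along the channel, the way the block is to be pushed; y towards the clamp post. Channel 73 mm wide between rails 10 mm high. A steel post at x = 0, y = +100 mm carries the clamp arm and the knurled wheel.
- stop_face (a point): Middle of the top edge of the end stop's face, 95 mm ahead (bed's x) of the bed's origin, 36 mm above the table. The stop is a bar right across the channel.
- clamp_toe (a point): Underside of the tip of the dark steel clamp arm (30 mm wide, 14 mm thick), which reaches from the post sideways over the block's ledge; this tip is 21.5 mm from the channel's middle line. 46.5 mm above the table when tight, it rises 5 mm per turn of the wheel. Tight, it blocks the step of the block; from about 1.4 turns on the block passes beneath.
- wheel_top (a point): Centre of the flat level top of the steel knurled wheel, on its upright axis over the post, 93 mm above the table. Diameter 81 mm over 24 ridges 2 mm high, 16 mm thick; stays at this height. A flush dark line on top, at the bed's -x at first, shows the turn. Turning takes 0.06 N m; it stays where left. A shut fingertip pressed on its top near the rim with some 10 N carries it round.
- wheel (a joint): Turn of the knurled wheel in rad: 0 at the start (tight), growing counter-clockwise seen from above (loosening); two full turns are 12.57. It can turn to 18.8.
- block_center (a point): Middle of the loose pale wooden printing block (about 0.3 kg), 20 mm above its underside, 32 above the table; x forward as the bed's. 120 x 70 mm; tall inked end 40 mm high (x from -60 to -5), ledge in front 34 mm high (to x = +60). At bed x = -15 at the start; against the stop at +35, a push of 50 mm. Sliding takes 1 to 3 N.
- block_tail (a point): Middle of the top edge of the block's tail face, the flat upright face (70 mm wide) at its tall end on which to push it forward; 52 mm above the table.
- ink_cup: Bystander: glass ink cup, 68 mm wide, 75 mm tall. Origin at the centre of its underside. Leave it.
- inkstone: Bystander: black inkstone, an open slab 130 x 75 x 20 mm. Origin at the centre of its underside. Leave it.
- pebble: Bystander: grey pebble, about 52 mm wide, 25 mm tall. Origin at the centre of its underside. Leave it.
- ink_bottle: Bystander: black ink bottle with a red cap, 54 mm wide, 130 mm tall. Origin at the centre of its underside. Leave it.
Mind the look-alikes: they are no part of the job. Of the things that look like the part that bears block_center, the middle-sized one is meant.

How it is judged (in metres and radians):
On the way, in this order (a step that is already met when the one before it is completed fails the run):
1. the wheel is loosened by two full turns (within a quarter turn) while the block is still in its place (value of joint wheel between 11 and 14.14 rad and x of block_center in the frame of bed below -0.007 m), for 0.2 s.
2. the block is pushed forward to the end stop (x of block_center in the frame of bed above 0.03 m), for 0.2 s.
At the end, for the whole second after the job is handed in: The wheel stands still at two turns counter-clockwise from its start, within a quarter turn (11.0 to 14.14 rad); the block lies flat in its channel, at rest, its low end within 5 mm of the end stop (value of joint wheel between 11 and 14.14 rad and velocity of joint wheel between -0.1 and 0.1 rad/s and x of block_center in the frame of bed between 0.03 and 0.04 m and y of block_center in the frame of bed between -0.006 and 0.006 m and height (world z) of block_center below 0.036 m and angle between block_center's own z axis and vertical below 0.05 rad and linear speed of block below 0.01 m/s); the robot touches nothing.
It fails at once if the wheel is turned two and a half turns or more (the screw would come out) (value of joint wheel above 15.7 rad).
It fails at once if the block is lifted more than 8 mm or tipped (height (world z) of block_center above 0.04 m or angle between block_center's own z axis and vertical above 0.2 rad).
It fails at once if the block is gripped: fingers touch it while the grasp point lies inside it (contact force between the fingers and block above 0.3 N and z of the grasp point in the frame of block_center below 0.022 m and x of the grasp point in the frame of block_center between -0.05 and 0.05 m and y of the grasp point in the frame of block_center between -0.03 and 0.03 m).
It fails at once if the wheel is gripped across: fingers touch it while the grasp point is on its axis, at the rim's height (contact force between the fingers and wheel above 0.3 N and distance between the grasp point and wheel_top below 0.016 m).
It fails at once if a bystander is moved by more than 15 mm (distance of any of ink_cup, inkstone, pebble, ink_bottle from where it was at the start of the episode above 0.015 m).
It also fails if it takes over 72 s, if anything falls off the work surface, if the arm or the gripper's body presses on something with over 40 N, if the wrist force passes 120 N, or if a joint passes its speed limit or range.

## Working session

There is one attempt and no reset: what is moved stays moved. The work goes in short steps, Python scripts to look and compute and a shell command to move; the robot and the scene stay as the last step left them, time stands still between calls to the robot, and variables do not carry over. Pictures are saved under pics/ and viewed, at most 10 in all, crops included, and the job is handed in when it is done.

```bash
mkdir -p pics; python3 - <<'E'
from plant import bot
import cv2, numpy as np
for c in ("scene","top"):
    im=bot.capture(c); cv2.imwrite(f"pics/{c}0.png",im[:,:,::-1]); print(c,bot.camera_model(c))
    for t in ("bed","wheel_top","block_center","pebble","ink_cup","inkstone","ink_bottle"):
        for d in bot.outline_of(t,c): print(t,np.round(d["pixel"]),round(d["p"],2),d["mask"].sum())
o=bot.get_obs(); print(o)
E
```

```text
scene {'fx': 585.9461646354541, 'fy': 585.9461646354541, 'cx': 308.802011050748, 'cy': 246.1962779410024, 'position': array([1224.86745655,  138.56401611,  686.48964992]), 'orientation': array([-2.28172700e+00,  2.53519521e-04,  1.69726288e+00])}
bed [343. 316.] 0.92 12871
wheel_top [368. 267.] 0.85 1831
wheel_top [301. 289.] 0.31 3053
block_center [359. 210.] 0.94 1172
block_center [301. 291.] 0.88 3122
block_center [192. 190.] 0.61 4732
pebble [232. 249.] 0.74 189
ink_cup [210. 281.] 0.94 2148
inkstone [207. 366.] 0.93 4389
inkstone [344. 317.] 0.63 12744
ink_bottle [444. 251.] 0.84 2085
ink_bottle [232. 252.] 0.41 189
top {'fx': 557.3992792942685, 'fy': 557.3992792942685, 'cx': 316.2727397083542, 'cy': 240.1798225060959, 'position': array([ 454.68694064,   38.33444458, 1212.3350259 ]), 'orientation': array([-3.08221309,  0.02007791, -1.5567715 ])}
bed [299. 223.] 0.8 9523
bed [390. 256.] 0.5 404
bed [279. 223.] 0.23 1202
wheel_top [278. 224.] 0.87 1221
block_center [289. 335.] 0.94 952
block_center [442. 336.] 0.91 4421
block_center [326. 219.] 0.85 1843
block_center [306. 216.] 0.54 235
pebble [393. 253.] 0.69 379
ink_cup [395. 215.] 0.95 884
inkstone [382. 153.] 0.63 2164
ink_bottle [218. 261.] 0.62 663
{'time': 0.8, 'joint_positions': array([ 1.12201075e+00,  3.41971106e-01,  1.52409731e+00, -1.09825894e-05,
        1.27541696e+00, -1.46027964e-01]), 'dq': array([ 9.73469762e-05, -8.84973298e-04,  3.40783196e-04, -2.25540728e-04,
        1.93854274e-03, -1.33954314e-03]), 'tau': array([ 5.05792577e-04, -4.31090534e+01, -2.44476146e+01,  7.20612193e-02,
        4.81652061e-02, -2.27291338e-05]), 'tool_pos': array([156.53285332, 501.13615858, 226.75645663]), 'tcp_rot': array([3.14148805e+00, 2.60050019e-05, 2.83883823e+00]), 'contact_force': array([-0.33913448, -0.6607729 , -1.00784378]), 'moment': array([ 0.00395677, -0.00296066,  0.02387723]), 'finger_force': 0.0, 'grip_width': 91.6189832204702}
```

View pics/top0.png

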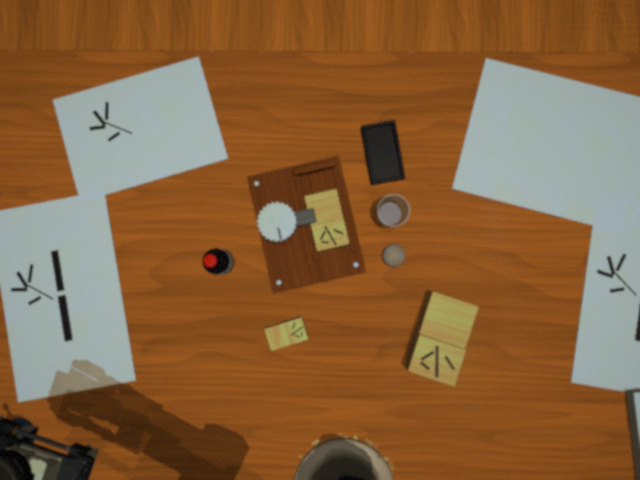

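View pics/scene0.png

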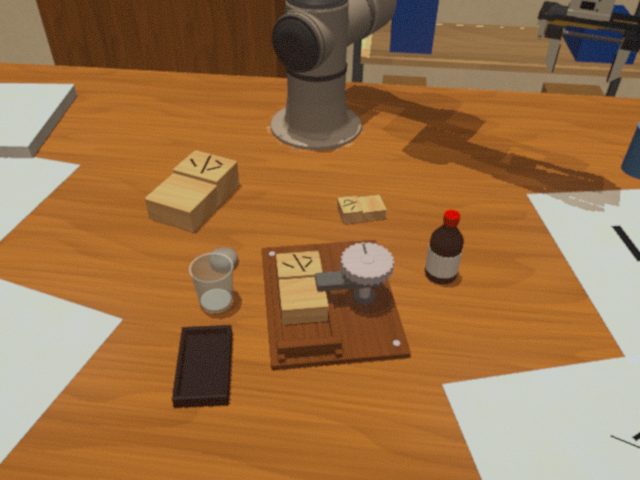

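Candidates for the block in the top picture: small one (289,335), large one (442,336), middle-sized one in the bed under the clamp (326,219). I choose the one in the bed. Wheel is at (278,222), bottle at (216,261), pebble at (393,253), cup at (393,210).

```bash
cat > h.py <<'E'
from plant import bot
import cv2, numpy as np
from scipy.spatial.transform import Rotation as R
def ray(c,px):
    m=bot.camera_model(c); px=np.atleast_2d(px)
    d=np.c_[(px[:,0]-m["cx"])/m["fx"],(px[:,1]-m["cy"])/m["fy"],np.ones(len(px))]
    return m["position"],R.from_euler("xyz",m["orientation"]).apply(d)
def at(c,px,z):
    p,d=ray(c,px); return p+d*((z-p[2])/d[:,2])[:,None]
def proj(c,P):
    m=bot.camera_model(c); q=R.from_euler("xyz",m["orientation"]).inv().apply(np.atleast_2d(P)-m["position"])
    return np.c_[q[:,0]/q[:,2]*m["fx"]+m["cx"],q[:,1]/q[:,2]*m["fy"]+m["cy"]]
def rect(c,mask,z):
    ys,xs=np.nonzero(mask); w=at(c,np.c_[xs,ys],z)[:,:2].astype(np.float32); return cv2.minAreaRect(w)
E
python3 - <<'E'
from h import *
for c in ("scene","top"):
    im=bot.capture(c)
    for t,z in (("bed",12),("wheel_top",93),("block_center",52),("pebble",12),("ink_cup",75),("ink_bottle",130)):
        for d in bot.outline_of(t,c)[:3]:
            if d["p"]>.6: print(c,t,np.round(d["pixel"]),*[np.round(v,1) for v in rect(c,d["mask"],z)])
    if c=="top": cv2.imwrite("pics/top_crop.png",cv2.resize(im[140:310,230:420,::-1],None,fx=4,fy=3.5,interpolation=cv2.INTER_CUBIC))
E
```

```text
scene bed [341. 316.] [565.6  96. ] [271.6 225.4] 13.4
scene wheel_top [368. 266.] [570.  143.2] [91.7 78. ] 4.9
scene wheel_top [341. 315.] [645.6 101.1] [237.1 196.5] 13.3
scene block_center [359. 211.] [377.7 125.3] [78.  87.5] 19.2
scene block_center [191. 187.] [ 352.  -189.4] [144.2 233.2] 74.6
scene block_center [300. 291.] [587.4  44.7] [154.5  70.1] 13.1
scene ink_cup [210. 279.] [615.6 -81.1] [128.2  65.6] 27.2
scene ink_bottle [445. 253.] [554.9 254.4] [ 48.9 175.5] 79.7
top bed [299. 224.] [560.8  86.5] [260.7 205.1] 13.8
top wheel_top [275. 224.] [556.8 140.6] [77.1 74.9] 0.9
top block_center [325. 222.] [565.3  41.9] [120.1  69.9] 13.8
top pebble [394. 254.] [ 495.5 -103.5] [48.4 47.2] 45.5
```

View pics/top_crop.png

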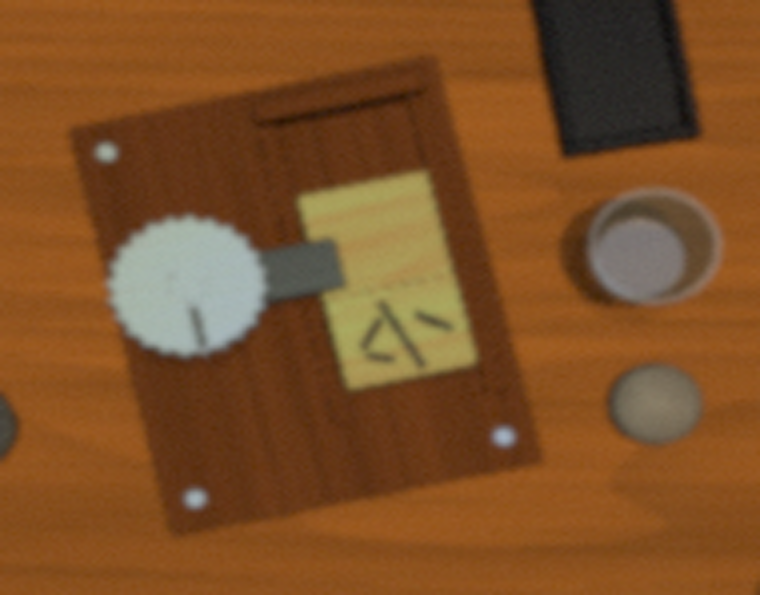

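Crop confirms: the middle-sized block lies in the channel under the dark clamp arm, and the wheel is at crop (188,285), i.e. about px (277,221). Its dark line points to the bed's -x. Bed yaw is about 0.241 rad, origin about (580,45.5) and wheel about (556.5,142).

```bash
python3 -m jog '[[-20,-8,0,0,0,0],[-36,-15,0,0,0,0],[-36,-15,0,0,0,0],[-36,-15,0,0,0,0],[-36,-15,0,0,0,0],[-36,-15,0,0,0,0],[-36,-15,0,0,0,0],[-36,-15,0,0,0,0],[-36,-15,0,0,0,0],[-36,-15,0,0,0,0],[-36,-15,0,0,0,0],[-36,-13,0,0,0,0]]' 0
python3 -m jog '[[-36,-4,0,0,0,0],[-36,-4,0,0,0,0],[-30,-4,0,0,0,0],[-17,-3,0,0,0,0],[0,0,10,0,0,-0.136],[0,0,20,0,0,-0.136],[0,0,20,0,0,-0.136],[0,0,20,0,0,-0.136],[0,0,15,0,0,0],[0,0,0,0,0,0],[0,0,0,0,0,0]]'
python3 -c "
from h import *
print(at('top',[277,221.4],93))
o=bot.get_obs();print({k:np.round(o[k],3) for k in ('time','joint_positions','tool_pos','tcp_rot','contact_force','grip_width')})"
```

```text
time: 2.7
tool_pos: [503.7, 212.5, 226.8]
tcp_rot: [3.141, 0.0, 2.838]
contact_force: [-0.6, 0.6, -0.1]
grip_width: 2.1
finger_force: 0.0
time: 3.8
tool_pos: [611.9, 164.1, 142.0]
tcp_rot: [3.142, 0.0, -2.901]
contact_force: [-1.0, 0.1, -0.6]
grip_width: 0.5
finger_force: 0.0
[[557.88442838 141.57626295  93.        ]]
{'time': np.float64(3.8), 'joint_positions': array([ 0.141,  0.61 ,  1.321,  0.   ,  1.21 , -1.671]), 'tool_pos': array([611.914, 164.086, 142.011]), 'tcp_rot': array([ 3.142,  0.   , -2.901]), 'contact_force': array([-0.983,  0.08 , -0.59 ]), 'grip_width': np.float64(0.464)}
```

```bash
python3 -m jog '[[10,-3,5,0,0,0],[10,-3,10,0,0,0],[9,-2.5,12,0,0,0],[0,0,10,0,0,0],[0,0,6,0,0,0],[0,0,3,0,0,0],[0,0,1,0,0,0],[0,0,0,0,0,0],[0,0,0,0,0,0]]'
python3 -m jog '[[0,0,1,0,0,0],[0,0,1,0,0,0],[0,0,0,0,0,0],[0,0,0,0,0,0]]'
```

```text
time: 4.7
tool_pos: [586.0, 149.0, 95.1]
tcp_rot: [3.142, 0.001, -2.9]
contact_force: [-0.3, 0.5, -0.1]
grip_width: 0.3
finger_force: 0.0
time: 5.1
tool_pos: [585.8, 149.0, 93.3]
tcp_rot: [3.142, 0.001, -2.9]
contact_force: [-1.6, -0.4, 5.1]
grip_width: 0.4
finger_force: 2.3
```

```bash
python3 -m jog '[[0,0,0.5,0,0,0],[0,0,0,0,0,0],[0,0,0,0,0,0]]'
```

```text
time: 5.4
tool_pos: [585.9, 149.0, 93.2]
tcp_rot: [-3.142, 0.001, -2.9]
contact_force: [-1.8, -0.2, 8.3]
grip_width: 0.6
finger_force: 4.0
```

```bash
python3 -m jog '[[0,0,0.6,0,0,0],[1,7.8,0,0,0,0],[3,7.2,0,0,0,0],[4.8,6.2,0,0,0,0],[6.2,4.8,0,0,0,0],[7.2,3,0,0,0,0],[7.8,1,0,0,0,0],[0,0,0,0,0,0]]'
python3 - <<'E'
from h import *
for c in ("top","scene"):
    im=bot.capture(c); u,v=proj(c,[557.5,141.8,93])[0].astype(int); print(c,u,v)
    cv2.imwrite(f"pics/q1_{c}.png",cv2.resize(im[v-40:v+40,u-50:u+50,::-1],None,fx=4,fy=4,interpolation=cv2.INTER_CUBIC))
a,b=[cv2.imread(f"pics/q1_{c}.png") for c in("top","scene")]; cv2.imwrite("pics/q1.png",np.hstack([a,b]))
E
```

```text
time: 6.2
tool_pos: [550.2, 171.0, 93.2]
tcp_rot: [-3.141, 0.004, -2.9]
contact_force: [0.2, -0.9, 9.0]
grip_width: 0.8
finger_force: 4.6
top 276 221
scene 366 258
```

View pics/q1.png

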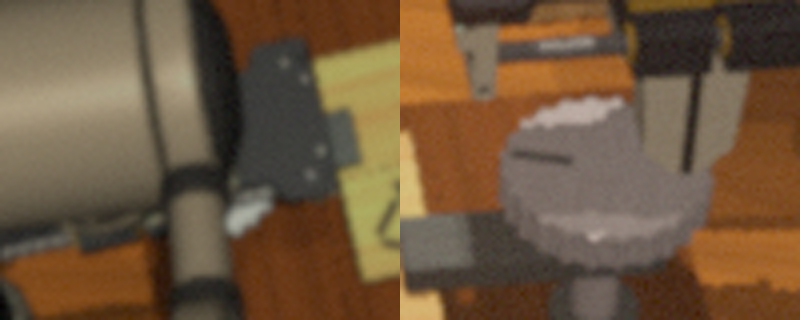

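The scene crop shows the line at left, px (540,157) in the montage, i.e. the bed's -y, opposite the finger. So the wheel followed about 90° without slip. I continue and measure the line by rectifying the scene view.

```bash
cat >> h.py <<'E'
def line(name,W=(557.5,141.8),yaw=.241):
    # rectified wheel top: brightness by bed angle; a narrow dip is the line
    im=bot.capture("scene"); g=cv2.cvtColor(im,cv2.COLOR_RGB2GRAY).astype(np.float32)
    a=np.radians(np.arange(0,360,3)); r=np.arange(20,31,2.)
    A,Rr=np.meshgrid(a,r,indexing="ij")
    P=np.c_[(W[0]+Rr*np.cos(A+yaw)).ravel(),(W[1]+Rr*np.sin(A+yaw)).ravel(),np.full(A.size,93.)]
    q=proj("scene",P).astype(np.float32).reshape(*A.shape,2)
    s=cv2.remap(g,q,None,cv2.INTER_LINEAR).mean(1)
    med=np.array([np.median(np.roll(s,-i+8)[:17]) for i in range(len(s))])
    d=med-s; i=np.argsort(-d)[:5]; print("dips deg:",[(int(3*k),int(d[k])) for k in i],"bright",s.astype(int)[::5])
    u,v=proj("scene",[*W,93])[0].astype(int)
    cv2.imwrite(f"pics/{name}.png",cv2.resize(im[v-40:v+40,u-50:u+50,::-1],None,fx=4,fy=4,interpolation=cv2.INTER_CUBIC))
E
python3 -c "
from h import *; line('l1')"
python3 -m jog '[[7.8,-1,0,0,0,0],[7.2,-3,0,0,0,0],[6.2,-4.8,0,0,0,0],[4.8,-6.2,0,0,0,0],[3,-7.2,0,0,0,0],[1,-7.8,0,0,0,0],[0,0,0,0,0,0]]'
python3 -c "
from h import *; line('l2')"
python3 -m jog '[[-1,-7.8,0,0,0,0],[-3,-7.2,0,0,0,0],[-4.8,-6.2,0,0,0,0],[-6.2,-4.8,0,0,0,0],[-7.2,-3,0,0,0,0],[-7.8,-1,0,0,0,0],[0,0,0,0,0,0]]'
python3 -c "
from h import *; line('l3')"
```

```text
dips deg: [(258, 30), (255, 30), (252, 23), (261, 21), (249, 12)] bright [117 114 112 112 112 106 113 118 116 103 109 122 148 147 129 111 111  79
 110 111 111 113 112 119]
time: 7.05
tool_pos: [528.9, 134.2, 93.2]
tcp_rot: [-3.141, 0.004, -2.901]
contact_force: [0.0, -0.8, 9.8]
grip_width: 0.4
finger_force: 4.8
dips deg: [(180, 54), (177, 49), (324, 47), (321, 46), (183, 38)] bright [133 135 134 135 135 134 113 111 111 111 111 116  59 117 112 108 110 110
 118 131 133 122 121 133]
time: 7.8
tool_pos: [565.5, 112.5, 93.2]
tcp_rot: [-3.141, 0.004, -2.9]
contact_force: [-0.5, -0.8, 9.5]
grip_width: 0.3
finger_force: 4.8
dips deg: [(27, 38), (30, 36), (24, 25), (33, 22), (21, 12)] bright [110 110  73 110 111 112 111 111 110 116 139 128 121 118 119 115  96  92
  92 105 111 111 111 111]
```

```bash
python3 -m jog '[[-7.8,1,0,0,0,0],[-7.2,3,0,0,0,0],[-6.2,4.8,0,0,0,0],[-4.8,6.2,0,0,0,0],[-3,7.2,0,0,0,0],[-1,7.8,0,0,0,0],[1,7.8,0,0,0,0],[3,7.2,0,0,0,0],[4.8,6.2,0,0,0,0],[6.2,4.8,0,0,0,0],[7.2,3,0,0,0,0],[7.8,1,0,0,0,0]]'
python3 -c "
from h import *; line('l4')"
python3 -m jog '[[7.8,-1,0,0,0,0],[7.2,-3,0,0,0,0],[6.2,-4.8,0,0,0,0],[4.8,-6.2,0,0,0,0],[3,-7.2,0,0,0,0],[1,-7.8,0,0,0,0],[-1,-7.8,0,0,0,0],[-3,-7.2,0,0,0,0],[-4.8,-6.2,0,0,0,0],[-6.2,-4.8,0,0,0,0],[-7.2,-3,0,0,0,0],[-7.8,-1,0,0,0,0]]'
python3 -c "
from h import *; line('l5')"
```

```text
time: 9.05
tool_pos: [551.5, 171.2, 93.2]
tcp_rot: [-3.141, 0.006, -2.9]
contact_force: [3.7, -0.1, 6.7]
grip_width: 0.1
finger_force: 3.4
dips deg: [(171, 23), (174, 18), (168, 10), (141, 9), (138, 9)] bright [114 111 111 112 112 108 113 119 115 104 110 112 144 150 142 115 113 112
 114 113 113 112 114 115]
time: 10.3
tool_pos: [564.2, 112.3, 93.2]
tcp_rot: [-3.141, 0.001, -2.9]
contact_force: [-4.3, -0.7, 11.9]
grip_width: 0.2
finger_force: 6.1
dips deg: [(315, 37), (312, 36), (318, 25), (309, 20), (321, 12)] bright [113 113 112 110 113 112 112 112 112 113 129 118 120 116 119 117  96  92
  92 108 111  73 111 111]
```

```bash
python3 -m jog '[[-7.8,1,0,0,0,0],[-7.2,3,0,0,0,0],[-6.2,4.8,0,0,0,0],[-4.8,6.2,0,0,0,0],[-3,7.2,0,0,0,0],[-1,7.8,0,0,0,0],[1,7.8,0,0,0,0],[3,7.2,0,0,0,0],[4.8,6.2,0,0,0,0],[6.2,4.8,0,0,0,0],[7.2,3,0,0,0,0],[7.8,1,0,0,0,0]]'
python3 -c "
from h import *; line('l6')"
python3 -m jog '[[7.8,-1,0,0,0,0],[7.2,-3,0,0,0,0],[6.2,-4.8,0,0,0,0],[4.8,-6.2,0,0,0,0],[3,-7.2,0,0,0,0],[1,-7.8,0,0,0,0],[0,0,0,0,0,0],[0,0,-2,0,0,0],[0,0,-10,0,0,0],[0,0,-20,0,0,0],[0,0,0,0,0,0],[0,0,0,0,0,0]]'
python3 -c "
from h import *; line('l7')"
```

```text
time: 11.55
tool_pos: [551.5, 171.2, 93.2]
tcp_rot: [-3.141, 0.006, -2.9]
contact_force: [3.6, -1.4, 6.5]
grip_width: 0.7
finger_force: 3.4
dips deg: [(138, 10), (141, 9), (135, 7), (144, 6), (132, 4)] bright [112 111 109 111 110 108 114 118 116 103 111 126 158 152 145 115 114 112
 112 112 112 113 112 115]
time: 12.8
tool_pos: [527.3, 134.7, 123.7]
tcp_rot: [3.142, 0.001, -2.9]
contact_force: [-0.1, -0.7, 0.6]
grip_width: 0.5
finger_force: 0.0
dips deg: [(162, 39), (165, 31), (159, 29), (168, 13), (156, 12)] bright [134 134 133 133 132 133 118 110 110 109 110  78 112 111 111 112 111 112
 127 136 136 135 134 134]
```

View pics/l7.png

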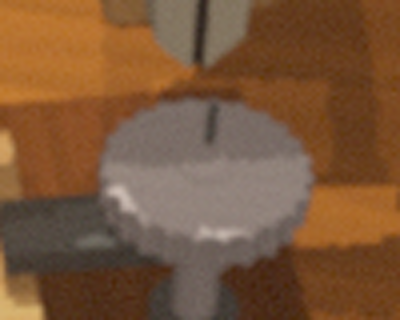

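The line shows at the far side, crop (211,122), 162° in the bed frame. The tracked sequence 77, 143, 208, 351, 494, ~635, 702° puts the total at about 702° (12.25 rad), within tolerance. The finger is clear, so I go behind the block's tail.

```bash
python3 -m jog '[[15,-10,0,0,0,0],[25,-20,0,0,0,0],[20,-30,0,0,0,0],[10,-25,0,0,0,0],[0,-15,0,0,0,0],[0,0,0,0,0,0]]'
python3 -m jog '[[0,0,15,0,0,0],[0,0,25,0,0,0],[0,0,25,0,0,0],[0,0,12,0,0,0],[0,0,5,0,0,0],[0,0,0,0,0,0]]'
python3 - <<'E'
from h import *
im=bot.capture("scene"); cv2.imwrite("pics/tail.png",cv2.resize(im[200:380,220:440,::-1],None,fx=3,fy=3))
p=bot.get_obs()["tool_pos"][:2]-[580.5,45]; print("bed",p@[.971,.2385],p@[-.2385,.971])
E
```

```text
time: 13.45
tool_pos: [483.8, 19.4, 123.3]
tcp_rot: [3.142, 0.0, -2.903]
contact_force: [0.2, 0.4, 0.5]
grip_width: -0.0
finger_force: 0.0
time: 14.05
tool_pos: [483.1, 21.6, 40.9]
tcp_rot: [3.141, -0.001, -2.9]
contact_force: [-0.2, -0.3, -0.7]
grip_width: 0.3
finger_force: 0.0
bed -99.74724037735194 0.1383174573902437
```

View pics/tail.png

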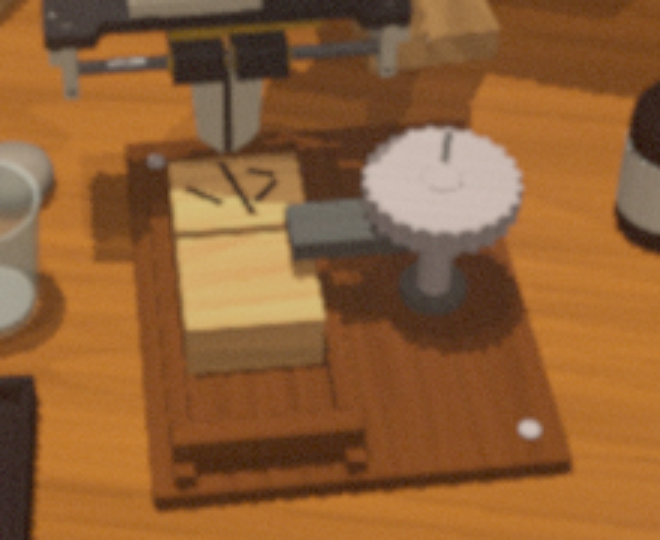

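The fingertip is behind the tall end, crop (228,150), centred on the channel; the clamp arm is raised and the stop lies ahead at (265,430). Push, tool -x.

```bash
python3 -m jog '[[-5,0,0,0,0,0],[-5,0,0,0,0,0],[-5,0,0,0,0,0],[-5,0,0,0,0,0],[-5,0,0,0,0,0],[-5,0,0,0,0,0],[-5,0,0,0,0,0],[-5,0,0,0,0,0],[0,0,0,0,0,0]]'
python3 -m jog '[[-4,0,0,0,0,0],[-4,0,0,0,0,0],[-4,0,0,0,0,0],[-3,0,0,0,0,0],[-3,0,0,0,0,0],[0,0,0,0,0,0],[0,0,0,0,0,0]]'
```

```text
time: 15.0
tool_pos: [523.3, 30.4, 41.6]
tcp_rot: [-3.141, 0.002, -2.9]
contact_force: [0.5, -0.0, 0.3]
grip_width: 0.6
finger_force: 0.0
time: 15.7
tool_pos: [540.0, 34.6, 41.8]
tcp_rot: [-3.141, 0.001, -2.9]
contact_force: [-0.3, 0.0, -0.1]
grip_width: 0.5
finger_force: 0.0
```

```bash
python3 - <<'E'
from h import *
im=bot.capture("scene"); cv2.imwrite("pics/p1.png",cv2.resize(im[200:380,220:440,::-1],None,fx=3,fy=3))
E
```

```text
(no output)
```

View pics/p1.png

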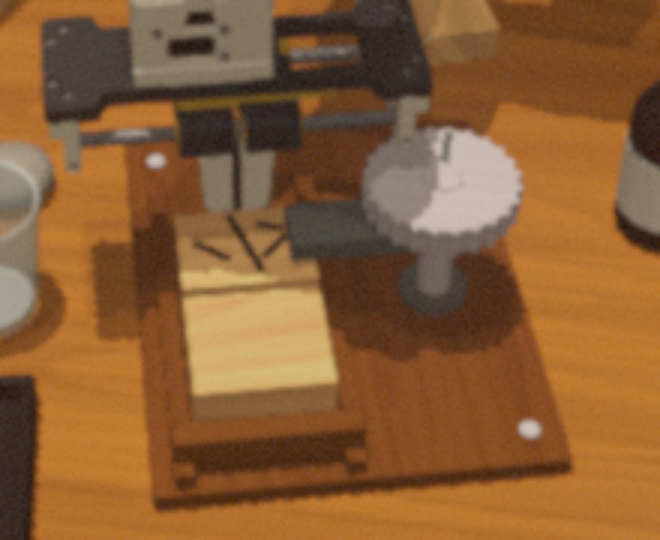

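The block has advanced; its front edge, crop (265,412), is still a few mm short of the stop bar. I creep on until the force rises.

```bash
python3 -m jog '[[-2,0,0,0,0,0],[-2,0,0,0,0,0],[-1,0,0,0,0,0],[0,0,0,0,0,0]]'
python3 -m jog '[[-1,0,0,0,0,0],[-1,0,0,0,0,0],[0,0,0,0,0,0]]'
python3 -m jog '[[-1,0,0,0,0,0],[0,0,0,0,0,0]]'
```

```text
time: 16.15
tool_pos: [544.5, 35.8, 41.7]
tcp_rot: [3.142, -0.0, -2.9]
contact_force: [-1.9, -0.1, 1.6]
grip_width: 0.2
finger_force: 1.1
time: 16.45
tool_pos: [546.6, 36.3, 41.6]
tcp_rot: [3.142, 0.0, -2.9]
contact_force: [-1.1, 0.2, 1.6]
grip_width: 0.2
finger_force: 1.0
time: 16.65
tool_pos: [547.5, 36.6, 41.6]
tcp_rot: [3.142, 0.0, -2.9]
contact_force: [-2.3, 0.0, 1.0]
grip_width: 0.7
finger_force: 0.9
```

```bash
python3 -m jog '[[-1,0,0,0,0,0],[0,0,0,0,0,0]]'
python3 -m jog '[[-1,0,0,0,0,0],[0,0,0,0,0,0]]'
```

```text
time: 16.85
tool_pos: [547.8, 36.6, 41.6]
tcp_rot: [3.141, -0.001, -2.9]
contact_force: [-5.6, -1.2, 2.7]
grip_width: 0.1
finger_force: 2.5
time: 17.05
tool_pos: [547.8, 36.7, 41.6]
tcp_rot: [3.141, -0.003, -2.9]
contact_force: [-7.9, -3.2, 6.6]
grip_width: 0.4
finger_force: 4.2
```

Stop reached: the force rises and the tip no longer advances. I back off, rise and check.

```bash
python3 -m jog '[[3,0,0,0,0,0],[8,0,0,0,0,0],[15,0,0,0,0,0],[15,0,0,0,0,0],[10,0,-10,0,0,0],[0,0,-25,0,0,0],[0,0,-30,0,0,0],[0,0,-20,0,0,0],[0,0,0,0,0,0],[0,0,0,0,0,0]]'
python3 - <<'E'
from h import *
line('l8'); im=bot.capture("scene"); cv2.imwrite("pics/end.png",cv2.resize(im[200:380,220:440,::-1],None,fx=3,fy=3))
E
```

```text
time: 18.05
tool_pos: [500.0, 24.8, 127.2]
tcp_rot: [-3.141, 0.002, -2.9]
contact_force: [-0.5, -0.1, 0.2]
grip_width: 0.1
finger_force: 0.0
dips deg: [(162, 17), (165, 14), (168, 2), (60, 1), (63, 1)] bright [189 190 189 190 187 189 187 188 188 187 188 119 132 133 133 134 133 134
 134 146 189 191 190 190]
```

View pics/end.png

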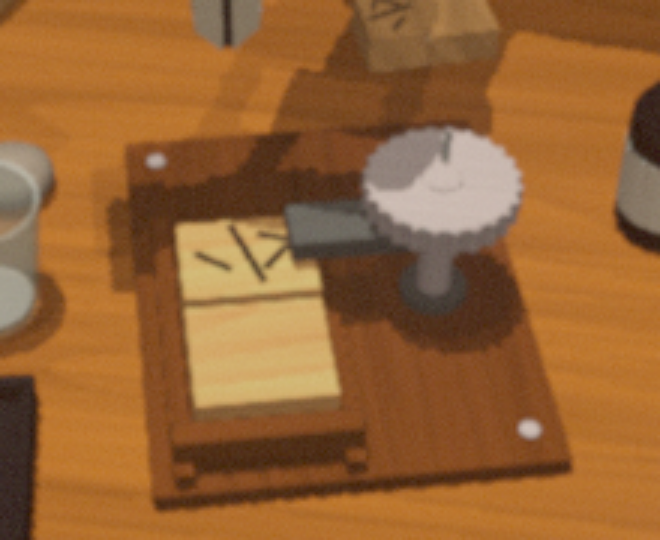

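The block sits against the stop, crop (265,410), the line is still at 162°, and the arm is clear.

```bash
python3 -c "
from plant import bot
print(bot.close_job())"
```

```text
the job is handed in; nothing more can be done
None
```

The job is handed in, with no verdict reported back: I rolled the wheel about 702° counter-clockwise (12.25 rad, inside the limits), then pushed the block against the end stop, with no gripping or lifting and the arm clear at the end.

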